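Free the empty film core with the forked release key

ROBOT

A 6-joint arm with a two-finger parallel gripper is mounted at the origin on a cart in front of the work surface, level with it; the furniture and walls round the work are solid. World frame = base frame: x ahead of the robot, y to its left, z up, the work surface at z = 0. Lengths are in mm, angles in rad, forces in N, time in s.
With the tool pointing down it reaches from about 400 to 925 mm from the base axis. Payload 12.5 kg.
Tool frame: the origin (TCP) lies on the centre line of the jaws, within the pads' length; the fingertips stand 17 mm ahead of it and the grasp point (between the pads) lies 2 mm behind it; z points along the fingers, y is the line along which they close (so a half turn about z gives the same grasp; the last joint's range is limited). The gripper opens to 95 mm and grips with 3 to 60 N. Pads are 20 mm wide; open, the fingers measure 119 mm over their backs; the gripper's body (75 mm by 180 mm) begins 59 mm behind the grasp point.
Start: joints at [1.149, 0.491, 1.559, -0, 1.092, -0.106], TCP at [194.093, 594.115, 231.661] pointing down, gripper open.
Joint ranges: [-3.1, 3.1], [-0.84, 2.19], [0.05, 2.79], [-1.13, 4.28], [0.06, 2.93], [-2.69, 2.69]. Speed limits (rad/s): [2.22, 2.22, 2.79, 3.14, 3.14, 3.14].

INTERFACE

Orientations are given as [roll, pitch, yaw] about the fixed x, y, z axes, in that order (R = Rz(yaw) Ry(pitch) Rx(roll)).
In Python, from cell import env gives the robot as it stands.
- The arm moves only by the tool drive_tool, never from a script. Its argument "deltas" is text: rows parted by semicolons, each of 4 numbers parted by spaces: the shift along the world's x, y, z normalised to -1 to 1, where 1 is 100 mm, then the turn about the world's z normalised to -1 to 1, where 1 is 180 degrees. A call has 1 to 10 rows; each row shifts and turns the commanded pose from where the row before left it; what a row does not reach is not made up. A row lasts 1/12 s, in which the tool goes at most 41.7 mm and 7.16 degrees, less where a joint would pass 70% of its speed; a pose out of reach is approached as far as the arm can. A call with a number of a shift or a turn outside -1 to 1 is refused whole. A call with a gripper value outside its range is refused whole. "gripper" is the closure, from 0 (fully open) to 1 (shut), set as the call begins (left out, the last holds). The fingers move at their own pace and stop on an object; the grip force is fixed at half the most. Time passes only in rows, so rows that do not move let the fingers close. It gives the time, the measured TCP pose, the force, the opening and the grip force at its end, in the units of the state.
- env.state(): the state, without advancing time (a new reading comes with each control period).
- env.read_camera(name): name is "scene" or "top"; returns (picture, depth): 480x640x3 uint8, red, green, blue; 480x640 float32, mm along the optical axis (not along the pixel's ray), 0 where there is no reading.
- env.camera_params(name): a dict with "mtx" (3x3 intrinsics, pixels), "k1" (the pictures are not rectified: a ray, as slopes to the right and down, at radius r is drawn at 1 + k1 r^2 times it, then the intrinsics apply), "camera_from_world" (4x4, takes a point from world to camera coordinates). Camera axes: x right, y down, z forward; pixel columns grow to the right and rows downward; lengths in mm; the calibration is good to about 2 mm. A picture is of the moment at which its call begins. camera_params takes no time and is no camera call.
- env.job_done(): hands the job in; it is judged then, once.
The state is a dict: "t": time; "joints": joint angles; "qvel": joint speeds; "tau": joint torques, N m; "eef_pos": TCP position; "tcp_rot": TCP orientation; "ft_force": force on the tool from outside, world axes, zero at the start; "moment": the same for the moment, N m; "opening": opening from 0.0 (shut) to 1.0 (fully open); "grip_force": force on a finger pad.
Only numpy, scipy, OpenCV 4.12 (cv2) and the standard library are available. Lean on these libraries where they do the work, as an engineer would, in place of code of your own. Each camera call takes 0.05 s, during which the arm holds its last target. There are 200 camera calls.

TASK

The cup-sealing film on the white stand is used up. Take the forked release key out of its wooden block and push it straight down astride the spring pin, between the stand's grey end plate and the pin's collar, feeling your way and pressing firmly but gently, until its flange sits flat on top of the end plate and the pin is drawn out of the core; leave the key there, holding the pin back for the fresh roll. Only then lift the empty core straight up out of the stand, without dragging it on the pin, and lay it gently in the round dark tray. Do not disturb the spare roll, the cup stack or the timer.

Things in the scene. Friction and masses are not known exactly. Their poses are not given: they have to be found in the camera images.
- key: Forked release key, steel, orange handle, upright, 0.08 kg. Origin: mid-width on its flat face, at the flange's underside; z up, x along the width. The flat face is the plane y = 0 and looks to +y; the fork lies on its -y side. Flange 44 mm (x), y -20.5 to +5.5 mm, z 0 to 4 mm; at the start it rests on the wooden block.
- key_handle (a point): Middle of the key's orange handle, which is 24 mm (x) x 14 mm (y) x 38 mm tall and stands on the flange (key z 4 to 42 mm, centred at key y -7.5 mm); axes as the key's.
- key_tips (a point): Point between the two prong tips, on the flat face, 58 mm below the flange. Prongs stand at x 7 to 15 mm either side; the slot is 14 mm wide (19 mm at the tips) and ends 12 mm under the flange. Thickness from the flat face to -y: 1.6 mm at the tips, 2.5 mm 5 mm up, growing evenly to 16.5 mm at 46 mm up, then constant.
- key_block: Fixed oak block, 84 (x) x 64 (y) x 66 mm tall, origin at the centre of its underside. The key hangs by its flange in a pocket in its top; pull it straight up 60 mm or more to clear.
- stand: White roll stand, fixed. Origin on the worktop under the middle of the roll, z up; roll axis along y, 66 mm up. Base 88 x 204 mm, 10 mm thick. At the -y end the grey head, clamped anywhere within 4 mm of its middle place to suit the roll, so its place along y is NOT given: find it by touch or sight. At the +y end cheeks with an open-topped notch, 80 mm up.
- head_middle (a point): Where the middle of the outer top edge of the grey head's end plate lies if the head is in its middle place; the true edge is up to 4 mm either way along the stand's y. Plate 6 mm thick, 50 mm wide, flat top 20 mm above the roll axis. Key home: its axes parallel to the stand's, flat face on (or within 1 mm of) the plate's outer face, flange on its top.
- pin_middle (a point): On the roll axis, middle of the pin collar's face if the head is in its middle place (it shifts with the head). Collar: disc 26 mm across, edge chamfered 1 mm, 3 mm from the end plate's outer face: the prong tips enter this gap from above, one each side of the 10 mm pin. Behind the collar, 37 to 45 mm from it, the spring post, 15 mm higher than the axis.
- spring_pin (a joint): Draw of the spring pin along the stand's -y, m: 0 at rest (nose inside the core's bore), 0.018 at most; the core is free above 0.012; the key, home, draws it about 0.0135. The spring pushes back 4 N at rest, 7.5 N drawn. Driving the key down takes 3 N at first, growing slowly to 8 to 16 N; when the flange meets the plate the push rises steeply.
- core: Empty film core, tube 35 mm thick, 104 mm long, white with blue ends, 0.09 kg, along its y. Origin mid-axis. A 12 mm thick, 14 mm long stub at +y lies in the open notch; the 18 mm bore, 14 mm deep, at -y takes the pin with 4 mm play; a saddle under that end keeps it in place when the pin is drawn. Room for fingers on both long sides.
- tray: Dark round tray, 192 mm across, rim 14 mm high, floor about 6 mm above the worktop, slightly dished; origin at the centre of its underside; loose on the worktop.
- oven_corner (a point): Top of the nearest corner of the microwave oven, a fixed block 276 mm tall behind the wooden block and the tray. From this corner its front runs 0.36 m to the right, slanting 10 degrees away from the robot; keep the arm on the near side of it or carry things round.
- spare_roll: White spare film roll, 68 mm across, 112 mm tall, standing behind the stand; origin at the centre of its underside.
- cup_stack: Stack of small clear cups, 70 mm across, 69 mm tall; origin at the centre of its underside.
- timer: White kitchen timer, 27 x 68 x 66 mm, standing beyond the tray; origin at the centre of its underside.

How it is judged (in metres and radians):
On the way, in this order (a step that is already met when the one before it is completed fails the run):
1. the key is home on the end plate and has drawn the pin back, the core still lying in the stand (z of key in the frame of stand between 0.083 and 0.0875 m and x of key in the frame of stand between -0.004 and 0.004 m and angle between key's own z axis and vertical below 0.06 rad and value of joint spring_pin above 0.012 m and z of core in the frame of stand below 0.072 m), for 0.2 s.
2. the core is lifted clear of the stand while the key holds the pin back (z of key in the frame of stand between 0.083 and 0.0875 m and x of key in the frame of stand between -0.004 and 0.004 m and angle between key's own z axis and vertical below 0.06 rad and value of joint spring_pin above 0.012 m and height (world z) of core above 0.115 m), for 0.1 s.
At the end, for the whole second after the job is handed in: The core lies at rest in the tray, middle within 50 mm of the tray's centre, level within 8 degrees; the key stands home by itself (flange within 1.5 mm of the plate's top, centred within 4 mm across, upright within 3 degrees); the pin is still drawn over 12 mm (z of key in the frame of stand between 0.083 and 0.0875 m and x of key in the frame of stand between -0.004 and 0.004 m and angle between key's own z axis and vertical below 0.06 rad and value of joint spring_pin above 0.012 m and horizontal distance between core and tray below 0.05 m and height (world z) of core below 0.04 m and angle between core's own y axis and vertical between 1.42 and 1.72 rad and contact force between core and tray above 0.2 N and linear speed of core below 0.03 m/s); the robot touches nothing.
It fails at once if the key is jammed down where it does not enter: more than 22 N between key and stand with the pin not yet drawn 3 mm (contact force between key and stand above 22 N and value of joint spring_pin below 0.003 m).
It fails at once if the key is forced: more than 42 N in all between key and stand (of which the spring's own pinch is about 15 N) (contact force between key and stand above 42 N).
It fails at once if the core is dragged or pressed against the stand or its pin with more than 25 N (contact force between core and stand above 25 N).
It fails at once if the core lands in the tray with more than 30 N (contact force between core and tray above 30 N).
It fails at once if the spare roll, the cup stack or the timer is pushed more than 20 mm (distance of any of spare_roll, cup_stack, timer from where it was at the start of the episode above 0.02 m).
It also fails if it takes over 72 s, if anything falls off the work surface, if the arm or the gripper's body presses on something with over 40 N, if the wrist force passes 120 N, or if a joint passes its speed limit or range.

## Working session

There is one attempt and no reset: what is moved stays moved. The work goes in short steps, Python scripts to look and compute and a tool call to move; the robot and the scene stay as the last step left them, time stands still between calls to the robot, and variables do not carry over. Pictures are saved under pics/ and viewed, at most 10 in all, crops included, and the job is handed in when it is done.

Besides the shell and the picture viewer there is one more tool, called after "Call:" as name(argument=value, ...), one argument or row to a line, values as JSON. drive_tool: Moves the arm, as the interface text tells. Its arguments: {"type":"object","properties":{"deltas":{"type":"string"},"gripper":{"type":"number"}},"required":["deltas"]}

```bash
mkdir -p pics; ls; cat > h.py <<'E'
import numpy as np, cv2
from cell import env
def snap(n):
    p,d=env.read_camera(n); np.savez('/tmp/%s.npz'%n,p=p,d=d); return p,d
def load(n):
    z=np.load('/tmp/%s.npz'%n); return z['p'],z['d']
def rays(n,uv):
    c=env.camera_params(n); uv=np.asarray(uv,float).reshape(-1,1,2)
    k=np.array([c['k1'],0,0,0,0.])
    q=cv2.undistortPoints(uv,np.array(c['mtx'],float),k).reshape(-1,2)
    T=np.linalg.inv(np.array(c['camera_from_world']))
    return T[:3,3], np.c_[q,np.ones(len(q))]@T[:3,:3].T
def onplane(n,uv,z):
    o,r=rays(n,uv); return o+r*((z-o[2])/r[:,2])[:,None]
def cloud(n,d):
    v,u=np.mgrid[0:480,0:640]; o,r=rays(n,np.c_[u.ravel(),v.ravel()])
    return (o+r*d.ravel()[:,None]).reshape(480,640,3)
def proj(n,P):
    c=env.camera_params(n); T=np.array(c['camera_from_world']); 
    return cv2.projectPoints(np.asarray(P,float).reshape(-1,1,3),cv2.Rodrigues(T[:3,:3])[0],T[:3,3],np.array(c['mtx'],float),np.array([c['k1'],0,0,0,0.]))[0].reshape(-1,2)
E
python3 - <<'E'
from h import *
for n in('scene','top'):
    p,d=snap(n); cv2.imwrite('pics/%s0.png'%n,p[:,:,::-1]); c=env.camera_params(n); print(n,c['mtx'],c['k1'],np.linalg.inv(c['camera_from_world'])[:3].round(2).tolist(),d[d>0].min(),d.max(),(d==0).mean())
print(env.state())
E
```

```text
pics
scene [[456.52299437   0.         327.67707237]
 [  0.         456.52299437 242.22861437]
 [  0.           0.           1.        ]] 0.023101432219321788 [[0.78, -0.44, 0.45, 57.46], [-0.63, -0.56, 0.54, -476.99], [0.01, -0.7, -0.71, 970.96]] 468.13266 3051.9023 0.003919270833333334
top [[434.27696274   0.         320.88384555]
 [  0.         434.27696274 239.54049132]
 [  0.           0.           1.        ]] 0.02883508797199695 [[-0.03, -1.0, 0.04, 505.5], [-1.0, 0.03, 0.01, 117.14], [-0.01, -0.04, -1.0, 1183.79]] 435.56534 2000.3752 0.004166666666666667
{'t': 0.1, 'joints': array([ 1.14939653e+00,  4.91526788e-01,  1.55939286e+00,  4.23176138e-06,
        1.09170045e+00, -1.05595813e-01]), 'qvel': array([-0.00088156, -0.00078847, -0.00157635, -0.00162519,  0.00204588,
        0.00043494]), 'tau': array([ 2.42820766e-03, -6.13623118e+01, -2.58602250e+01,  6.94154087e-02,
        4.70840838e-02, -9.37613345e-05]), 'eef_pos': array([194.0060865 , 593.91730587, 231.10158613]), 'tcp_rot': array([-3.14057132e+00, -1.12025271e-04,  2.82578666e+00]), 'ft_force': array([-0.64997515,  0.64185947,  0.45868472]), 'moment': array([ 0.01623383, -0.00593368, -0.03708025]), 'grip_force': 0.0, 'opening': 1.00069306595386}
```

View pics/scene0.png

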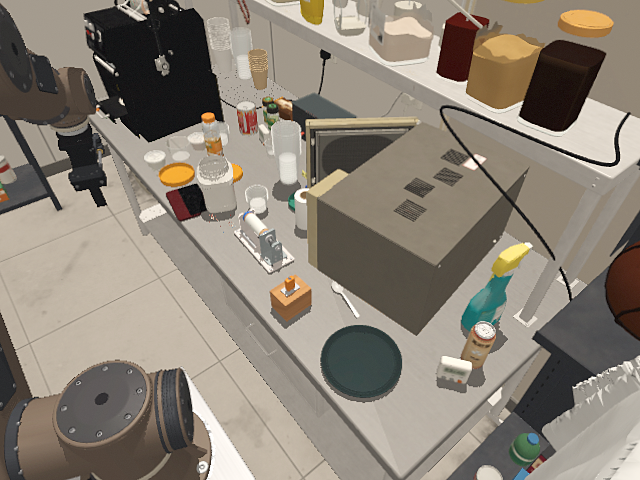

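View pics/top0.png

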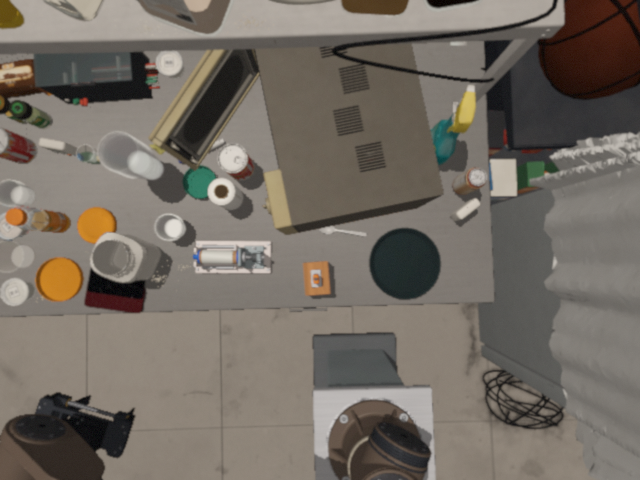

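The scene shows the stand at (262,240), the key block with its orange handle at (290,295), and the tray at (361,360). In the top view they are at (232,257), (317,279) and (405,263). The grey head of the stand is on the right, at world -y.

```bash
cat > m.py <<'E'
from h import *
p,d=load('top'); C=cloud('top',d); hsv=cv2.cvtColor(p,cv2.COLOR_RGB2HSV)
def roi(m,u0,u1,v0,v1):
    o=np.zeros_like(m,bool); o[v0:v1,u0:u1]=m[v0:v1,u0:u1]; return o
def rect(m,z,name):
    cs,_=cv2.findContours(m.astype(np.uint8),cv2.RETR_EXTERNAL,cv2.CHAIN_APPROX_NONE)
    c=max(cs,key=cv2.contourArea).reshape(-1,2); P=onplane('top',c,z)[:,:2].astype(np.float32)
    print(name,cv2.minAreaRect(P),len(c))
    return P
print('table z',np.median(C[270:300,420:480,2]), np.median(C[285:295,180:280,2]))
H,S,V=[hsv[...,i].astype(int) for i in range(3)]
st=roi((S<40)&(V>150),188,278,236,280); rect(st,10,'stand base')
bl=roi((S>90)&(H<25),295,340,255,305); rect(bl,66,'block')
P=C[bl]; print('block z pct',np.percentile(P[:,2],[5,25,50,75,95]))
tr=roi((V<75),360,450,220,305); Q=rect(tr,14,'tray'); print(cv2.minEnclosingCircle(Q))
z=C[...,2]; hi=roi(z>85,295,340,255,305); print('key high',hi.sum(),C[hi].mean(0) if hi.any() else '')
for a,b in((35,55),(55,75),(75,90),(90,120)):
    m=roi((z>a)&(z<b),188,278,236,280); 
    if m.any(): print(a,b,m.sum(),C[m].min(0).round(1),C[m].max(0).round(1))
a=cv2.resize(p[232:284,185:285],None,fx=8,fy=8,interpolation=cv2.INTER_CUBIC)[:,:400*2]
b=cv2.resize(p[255:305,290,None] if 0 else p[258:300,292:342],None,fx=4,fy=4,interpolation=cv2.INTER_CUBIC)
s,_=load('scene'); e=cv2.resize(s[200:275,225:325],None,fx=5,fy=5,interpolation=cv2.INTER_CUBIC)[:600]
im=np.zeros((600,800,3),np.uint8); a=cv2.resize(a,(600,312)); im[:312,:600]=a; im[:168,600:800]=b
e=cv2.resize(e,(384,288)); im[312:600,:384]=e; e2=cv2.resize(s[268:325,262:325],(318,288),interpolation=cv2.INTER_CUBIC); im[312:600,390:708]=e2
cv2.imwrite('pics/crop0.png',im[:,:,::-1])
E
python3 m.py
```

```text
table z -0.41731082003445863 -1.1040036187620217
stand base ((530.6137084960938, 367.44677734375), (208.1365966796875, 59.4576416015625), 88.37480163574219) 219
block ((453.5341796875, 138.841064453125), (86.31861114501953, 65.7998275756836), 2.787440776824951) 111
block z pct [  0.42057938  63.13791764  64.98374643  66.91490415 104.25074084]
tray ((484.27557373046875, -97.2686996459961), (184.56072998046875, 190.16851806640625), 88.10408020019531) 200
((484.62640380859375, -97.96941375732422), 95.458984375)
key high 68 [460.7333755  138.17583045 231.86546412]
35 55 40 [489.6 281.3  35.6] [542.8 445.9  54.7]
55 75 298 [490.2 274.4  55.1] [542.3 454.4  75. ]
75 90 598 [490.4 281.2  75. ] [542.  449.4  88.2]
```

View pics/crop0.png

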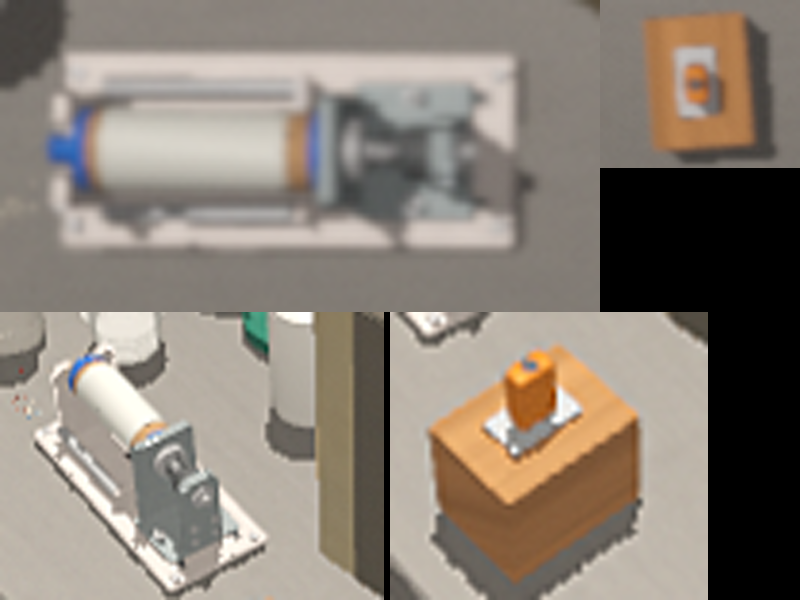

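The crops show the core along the stand, with the grey end plate at top-view u about 239 and the collar just right of it. The base edges run level in the image. The key's flange is long along world x, but I can't yet tell which way its flat face looks, so I'll check that once it is lifted. Next I measure the stand edges to sub-pixel.

```bash
cat > m2.py <<'E'
from h import *
p,d=load('top'); g=cv2.GaussianBlur(p,(3,3),0).astype(float).mean(2)
def edge(prof,lo,hi):
    q=np.abs(np.gradient(prof)); i=lo+np.argmax(q[lo:hi]); a,b,c=q[i-1:i+2]; den=a-2*b+c
    return i+(0.5*(a-c)/den if den else 0)
def line(uv,z,ax):
    P=onplane('top',uv,z)[:,:2]; x,y=P[:,ax],P[:,1-ax]
    for _ in range(4):
        k=np.polyfit(x,y,1); r=np.abs(y-np.polyval(k,x)); m=r<max(0.6,1.5*np.median(r)); x,y=x[m],y[m]
    return k,len(x),r.std()
top=line([(u,edge(g[:,u],238,245)) for u in range(198,268)],10,1)
bot=line([(u,edge(g[:,u],269,277)) for u in range(198,268)],10,1)
lef=line([(edge(g[v],190,200),v) for v in list(range(243,247))+list(range(266,271))],10,0)
rig=line([(edge(g[v],267,276),v) for v in range(243,272)],10,0)
for n,l in zip(('+x','-x','+y','-y'),(top,bot,lef,rig)): print(n,l)
yc=367; xs=[np.polyval(l[0],yc) for l in(top,bot)]; print('x at y367',xs,'width',xs[0]-xs[1],'mid',np.mean(xs))
ys=[np.polyval(l[0],np.mean(xs)) for l in(lef,rig)]; print('y ends',ys,ys[0]-ys[1],np.mean(ys))
# core axis from depth + plate
C=cloud('top',d); cy=[]
for u in range(203,233):
    col=C[240:276,u]; m=(col[:,2]>70); cy.append((col[m,1].mean(),col[m,0].mean(),col[m,2].max()))
cy=np.array(cy); print('core axis fit x(y)',np.polyfit(cy[:,0],cy[:,1],1),np.median(cy[:,1]),np.median(cy[:,2]))
for v in (252,256,258,262): print(v,[(u,round(float(C[v,u,2])),int(g[v,u])) for u in range(232,262)])
print('plate plane y',onplane('top',[(u,257) for u in range(236,244)],86)[:,1].round(1))
# handle top
m=np.zeros((480,640),bool); m[255:305,295:340]=1
z=C[...,2]; mm=m&(z>98)&(z<115); print('handle',mm.sum(),C[mm].mean(0),C[mm].min(0),C[mm].max(0))
E
python3 m2.py
```

```text
+x (array([3.52293626e-02, 5.46107184e+02]), 70, np.float64(0.06736744418404234))
-x (array([3.04184760e-02, 4.61181537e+02]), 50, np.float64(0.1661490466666259))
+y (array([-4.55636488e-02,  4.89577685e+02]), 6, np.float64(0.04029143296270264))
-y (array([-3.70699077e-03,  2.65092543e+02]), 14, np.float64(0.09733245850636096))
x at y367 [np.float64(559.0363598868029), np.float64(472.3451176105507)] width 86.69124227625218 mid 515.6907387486767
y ends [np.float64(466.0809328228522), np.float64(263.1808818339343)] 202.90005098891794 364.6309073283933
core axis fit x(y) [4.20005691e-02 4.99994039e+02] 516.2663154307522 84.19298908406358
252 [(232, 77, 162), (233, 79, 143), (234, 78, 131), (235, 76, 125), (236, 79, 123), (237, 78, 129), (238, 85, 143), (239, 88, 146), (240, 83, 125), (241, 71, 100), (242, 54, 94), (243, 66, 103), (244, 69, 104), (245, 9, 95), (246, 7, 89), (247, 16, 91), (248, 14, 99), (249, 11, 112), (250, 16, 126), (251, 10, 137), (252, 15, 141), (253, 13, 139), (254, 15, 136), (255, 16, 136), (256, 12, 137), (257, 76, 138), (258, 78, 137), (259, 74, 131), (260, 66, 1
[... 945 characters left out ...]
8), (260, 73, 134), (261, 68, 122)]
262 [(232, 76, 133), (233, 76, 116), (234, 72, 106), (235, 74, 103), (236, 69, 106), (237, 77, 120), (238, 85, 140), (239, 86, 143), (240, 82, 122), (241, 74, 94), (242, 54, 78), (243, 41, 78), (244, 27, 81), (245, 15, 84), (246, 16, 87), (247, 11, 88), (248, 13, 89), (249, 11, 89), (250, 17, 89), (251, 9, 86), (252, 10, 83), (253, 17, 83), (254, 14, 88), (255, 12, 98), (256, 13, 109), (257, 74, 119), (258, 75, 130), (259, 76, 131), (260, 66, 115), (261, 50, 93)]
plate plane y [340.2 337.7 335.2 332.7 330.1 327.6 325.1 322.6]
handle 56 [454.37434792 140.91915467 105.91364425] [443.40773855 134.26785296  98.20296448] [465.8367616  147.02985029 110.45675833]
```

Call:
drive_tool(
  deltas=".186 -.324 -.03 .0083;.186 -.324 -.03 .0083;.186 -.324 -.03 .0083;.186 -.324 -.03 .0083;.186 -.324 -.03 .0083;.186 -.324 -.03 .0083;.186 -.324 -.03 .0083;.186 -.324 -.03 .0083;.186 -.324 -.03 .0083;.186 -.324 -.03 .0083",
  gripper=0.3,
)

```text
t: 0.93
eef_pos: [380.5, 268.4, 201.5]
tcp_rot: [3.142, -0.0, 3.088]
ft_force: [1.0, 1.1, 0.4]
opening: 0.699
grip_force: 0.0
```

Call:
drive_tool(
  deltas=".185 -.3225 -.10 .0083;.185 -.3225 -.10 .0083;.185 -.3225 -.10 .0083;.185 -.3225 -.10 .0083;0 0 -.1 0;0 0 0 0;0 0 0 0",
)

```text
t: 1.52
eef_pos: [453.7, 141.0, 151.3]
tcp_rot: [3.142, -0.002, -3.093]
ft_force: [-0.4, 0.3, -0.2]
opening: 0.703
grip_force: 0.0
```

```bash
python3 - <<'E'
from h import *
p,d=snap('scene'); print(env.state()['eef_pos'],env.state()['tcp_rot'])
cv2.imwrite('pics/s1.png',cv2.resize(p[200:340,220:400],None,fx=4,fy=4,interpolation=cv2.INTER_CUBIC)[:,:,::-1])
# handle top by ray on z=108, orange
hsv=cv2.cvtColor(p,cv2.COLOR_RGB2HSV); 
E
```

```text
[453.72674664 141.55006801 151.79172873] [ 3.14148220e+00 -6.38158356e-04 -3.09218625e+00]
```

View pics/s1.png

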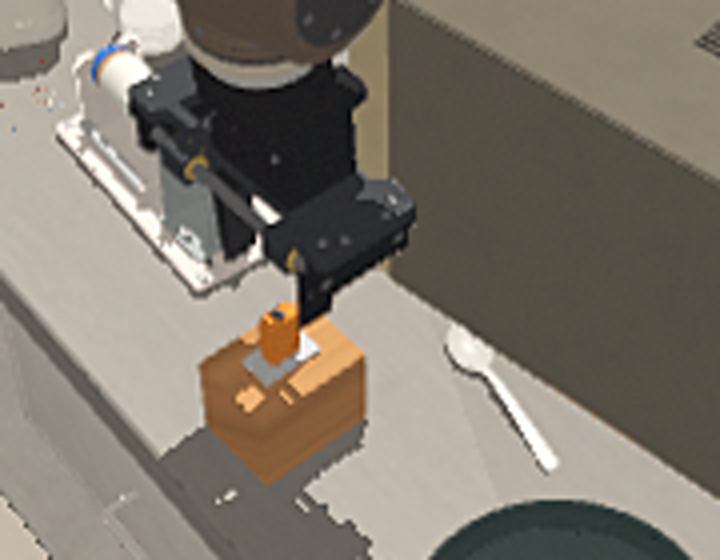

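The gripper hovers over the handle at (282,330) in the crop, with its fingers on the handle's ±y sides, and nothing is in the way. I'll descend and grip.

Call:
drive_tool(
  deltas=".0 0 -.2 0;0 0 -.2 0;0 0 -.1 0;0 0 -.095 0;0 0 0 0;0 0 0 0",
)

```text
t: 2.07
eef_pos: [454.0, 141.8, 92.5]
tcp_rot: [3.141, -0.0, -3.091]
ft_force: [0.7, -0.1, -0.3]
opening: 0.699
grip_force: 0.0
```

Call:
drive_tool(
  deltas="0 0 0 0;0 0 0 0;0 0 0 0;0 0 0 0;0 0 0 0;0 0 0 0;0 0 0 0;0 0 0 0",
  gripper=1,
)

```text
t: 2.73
eef_pos: [454.1, 141.1, 92.2]
tcp_rot: [3.141, 0.0, -3.092]
ft_force: [-0.6, -0.1, -0.0]
opening: 0.198
grip_force: 0.0
```

Call:
drive_tool(
  deltas="0 0 0 0;0 0 0 0;0 0 0 0;0 0 0 0",
)

```text
t: 3.07
eef_pos: [454.1, 141.1, 92.1]
tcp_rot: [3.142, -0.0, -3.092]
ft_force: [-0.1, -0.8, -0.7]
opening: 0.147
grip_force: 30.0
```

Call:
drive_tool(
  deltas="0 0 .1 0;0 0 .15 0;0 0 .2 0;0 0 .2 0;0 0 .2 0;0 0 .15 0;0 0 .1 0;0 0 0 0",
)

```text
t: 3.73
eef_pos: [454.7, 141.2, 203.9]
tcp_rot: [3.141, 0.003, -3.092]
ft_force: [-0.1, 0.3, -0.6]
opening: 0.146
grip_force: 30.0
```

```bash
python3 - <<'E'
from h import *
s=env.state(); e=s['eef_pos']; yaw=s['tcp_rot'][2]+np.pi
p,d=snap('scene'); z0=e[2]-26
def W(hyp,pts):
    # key local -> world; handle centre (0,-7.5) at tcp xy
    a=yaw+(np.pi if hyp else 0); R=np.array([[np.cos(a),-np.sin(a)],[np.sin(a),np.cos(a)]])
    q=np.array(pts,float); xy=(q[:,:2]-[0,-7.5])@R.T+e[:2]; return np.c_[xy,z0+q[:,2]]
side=[(15,0,0),(15,0,-58),(15,-1.6,-58),(15,-2.5,-53),(15,-16.5,-12),(15,-16.5,0)]
side+= [(-x,y,z) for x,y,z in side[::-1]]
u0,v0,w,h=[int(x) for x in (*(proj('scene',W(0,[(0,-7.5,-25)]))[0]-[25,28]),50,56)]
c=cv2.resize(p[v0:v0+h,u0:u0+w],None,fx=8,fy=8,interpolation=cv2.INTER_CUBIC)
ims=[c]
for k in(0,1):
    i=c.copy(); q=((proj('scene',W(k,side))-[u0,v0]+.5)*8).astype(np.int32); cv2.polylines(i,[q],True,(255,0,0) if k else (0,200,0),1); ims.append(i)
im=np.hstack(ims); im=cv2.resize(im,(798,int(im.shape[0]*798/im.shape[1]))); cv2.imwrite('pics/key1.png',im[:,:,::-1]); print(u0,v0,yaw)
E
```

```text
264 237 0.049252657992984616
```

View pics/key1.png

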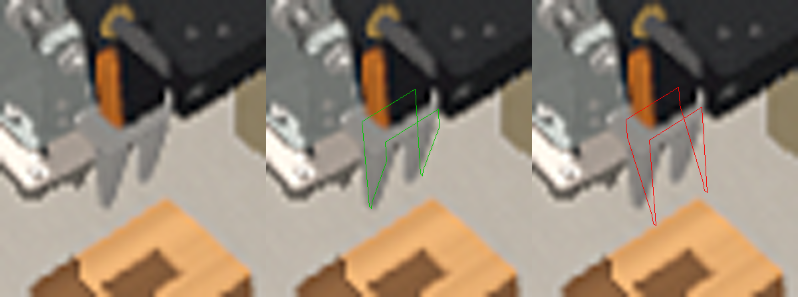

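The green outline (flat face to +y) fits the two steel prongs at (110,205) and (150,180) in the left panel; the red one doesn't. So the key already faces the right way. Now I carry it to the stand, just outside the plate.

Call:
drive_tool(
  deltas=".06 .17 0 -.0066;.12 .34 0 -.0066;.12 .34 0 -.0066;.12 .34 0 -.0066;.12 .34 0 0;.06 .194 0 0;0 0 -.1 0;0 0 -.1 0;0 0 -.06 0;0 0 0 0",
)

```text
t: 4.62
eef_pos: [513.1, 312.2, 173.9]
tcp_rot: [-3.14, -0.004, 3.107]
ft_force: [-0.9, -0.7, -0.3]
opening: 0.148
grip_force: 30.0
```

Call:
drive_tool(
  deltas="0 0 0 0;0 0 -.04 0;0 0 -.04 0;0 0 -.02 0;0 0 0 0;0 0 0 0",
)

```text
t: 5.12
eef_pos: [514.1, 313.4, 166.2]
tcp_rot: [3.142, -0.0, 3.108]
ft_force: [0.2, 0.1, -1.1]
opening: 0.144
grip_force: 30.0
```

```bash
python3 - <<'E'
from h import *
p,d=snap('scene'); print(env.state()['eef_pos'],env.state()['tcp_rot'],env.state()['ft_force'])
cv2.imwrite('pics/s2.png',cv2.resize(p[195:280,220:320],(700,595),interpolation=cv2.INTER_CUBIC)[:,:,::-1])
E
```

```text
[514.15031152 313.51752655 166.29194095] [3.14139040e+00 1.86474354e-04 3.10785735e+00] [-0.13010653  0.78416395 -0.74090584]
```

View pics/s2.png

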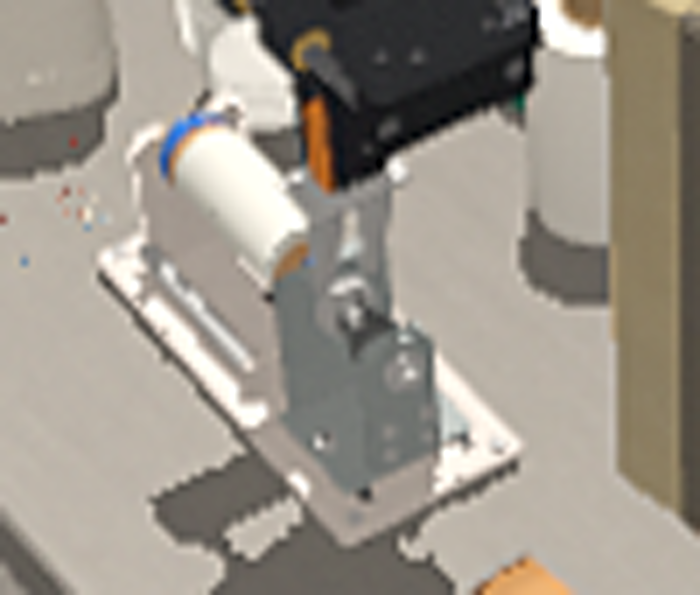

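The key hangs centred over the pin, its prongs just in front of the plate (crop ~(345,240)). Now I feel along +y for the plate face.

Call:
drive_tool(
  deltas="0 .01 0 0;0 .01 0 0;0 .01 0 0;0 .01 0 0;0 0 0 0;0 0 0 0",
)

```text
t: 5.67
eef_pos: [514.1, 317.6, 166.2]
tcp_rot: [3.142, 0.0, 3.108]
ft_force: [0.0, -0.0, -0.5]
opening: 0.148
grip_force: 30.0
```

Call:
drive_tool(
  deltas="0 .01 0 0;0 0 0 0;0 .01 0 0;0 0 0 0;0 0 0 0",
)

```text
t: 6.08
eef_pos: [514.1, 319.6, 166.1]
tcp_rot: [3.141, 0.0, 3.108]
ft_force: [-0.5, 0.4, -1.6]
opening: 0.142
grip_force: 30.0
```

Call:
drive_tool(
  deltas="0 .01 0 0;0 0 0 0;0 0 0 0",
)

```text
t: 6.33
eef_pos: [514.1, 320.6, 166.1]
tcp_rot: [3.141, -0.0, 3.108]
ft_force: [0.5, 0.5, -0.6]
opening: 0.144
grip_force: 30.0
```

Call:
drive_tool(
  deltas="0 .01 0 0;0 0 0 0;0 0 0 0",
)

```text
t: 6.58
eef_pos: [514.0, 321.6, 166.1]
tcp_rot: [3.142, -0.0, 3.108]
ft_force: [1.3, 0.1, -1.9]
opening: 0.145
grip_force: 30.0
```

Call:
drive_tool(
  deltas="0 .01 0 0;0 0 0 0;0 0 0 0",
)

```text
t: 6.83
eef_pos: [514.1, 322.4, 166.2]
tcp_rot: [-3.141, -0.0, 3.108]
ft_force: [0.2, -1.4, 0.3]
opening: 0.149
grip_force: 30.0
```

Call:
drive_tool(
  deltas="0 .006 0 0;0 0 0 0;0 0 0 0",
)

```text
t: 7.08
eef_pos: [514.1, 322.7, 166.1]
tcp_rot: [-3.141, -0.0, 3.108]
ft_force: [-0.3, -5.6, 0.5]
opening: 0.142
grip_force: 30.0
```

Call:
drive_tool(
  deltas="0 -.013 0 0;0 0 0 0;0 0 0 0;0 0 -.02 0;0 0 -.02 0;0 0 0 0;0 0 0 0",
)

```text
t: 7.67
eef_pos: [514.0, 321.9, 161.9]
tcp_rot: [-3.142, -0.0, 3.108]
ft_force: [-0.2, 0.1, -1.8]
opening: 0.145
grip_force: 30.0
```

Call:
drive_tool(
  deltas="0 0 -.02 0;0 0 0 0;0 0 -.01 0;0 0 0 0;0 0 0 0",
)

```text
t: 8.08
eef_pos: [514.1, 321.8, 159.1]
tcp_rot: [3.142, -0.0, 3.108]
ft_force: [0.5, 0.1, -1.4]
opening: 0.149
grip_force: 30.0
```

Call:
drive_tool(
  deltas="0 0 -.02 0;0 0 -.02 0;0 0 0 0;0 0 0 0",
)

```text
t: 8.42
eef_pos: [514.1, 321.9, 155.0]
tcp_rot: [3.141, -0.0, 3.108]
ft_force: [0.5, 1.7, -1.2]
opening: 0.143
grip_force: 30.0
```

Call:
drive_tool(
  deltas="0 0 -.02 0;0 0 -.02 0;0 0 0 0;0 0 0 0",
)

```text
t: 8.75
eef_pos: [514.2, 322.1, 151.2]
tcp_rot: [3.141, 0.0, 3.108]
ft_force: [0.2, 3.6, -0.6]
opening: 0.146
grip_force: 30.0
```

Call:
drive_tool(
  deltas="0 .005 0 0;0 0 -.02 0;0 0 -.02 0;0 0 0 0;0 0 0 0",
)

```text
t: 9.17
eef_pos: [514.2, 322.3, 147.1]
tcp_rot: [3.142, 0.0, 3.108]
ft_force: [-0.5, 2.3, 1.2]
opening: 0.146
grip_force: 30.0
```

Call:
drive_tool(
  deltas="0 0 -.02 0;0 0 -.02 0;0 0 0 0;0 0 0 0",
)

```text
t: 9.5
eef_pos: [514.2, 322.3, 143.1]
tcp_rot: [3.142, 0.0, 3.108]
ft_force: [0.6, 1.5, 2.0]
opening: 0.145
grip_force: 30.0
```

Call:
drive_tool(
  deltas="0 0 -.02 0;0 0 -.02 0;0 0 -.02 0;0 0 -.02 0;0 0 0 0",
)

```text
t: 9.92
eef_pos: [514.2, 322.3, 135.2]
tcp_rot: [3.141, 0.0, 3.108]
ft_force: [0.3, 1.9, 1.8]
opening: 0.147
grip_force: 30.0
```

Call:
drive_tool(
  deltas="0 0 -.02 0;0 0 -.02 0;0 0 -.02 0;0 0 -.02 0;0 0 0 0",
)

```text
t: 10.33
eef_pos: [514.2, 322.3, 127.3]
tcp_rot: [3.141, 0.0, 3.108]
ft_force: [1.3, 0.6, 3.1]
opening: 0.148
grip_force: 30.0
```

Call:
drive_tool(
  deltas="0 0 -.02 0;0 0 -.02 0;0 0 -.02 0;0 0 -.02 0;0 0 0 0;0 0 0 0",
)

```text
t: 10.83
eef_pos: [514.3, 322.3, 119.3]
tcp_rot: [3.141, 0.0, 3.108]
ft_force: [0.5, 0.2, 5.8]
opening: 0.148
grip_force: 30.0
```

Call:
drive_tool(
  deltas="0 0 -.02 0;0 0 -.02 0;0 0 0 0;0 0 0 0",
)

```text
t: 11.17
eef_pos: [514.3, 322.3, 115.4]
tcp_rot: [3.141, 0.001, 3.108]
ft_force: [1.2, 0.4, 6.0]
opening: 0.143
grip_force: 30.0
```

Call:
drive_tool(
  deltas="0 0 -.01 0;0 0 -.01 0;0 0 0 0;0 0 0 0",
)

```text
t: 11.5
eef_pos: [514.3, 322.3, 112.9]
tcp_rot: [3.141, 0.0, 3.108]
ft_force: [2.9, 2.4, -0.9]
opening: 0.146
grip_force: 30.0
```

Call:
drive_tool(
  deltas="0 0 -.007 0;0 0 0 0;0 0 0 0",
)

```text
t: 11.75
eef_pos: [514.3, 322.3, 112.5]
tcp_rot: [3.141, 0.0, 3.108]
ft_force: [3.5, 0.7, 1.6]
opening: 0.146
grip_force: 30.0
```

Call:
drive_tool(
  deltas="0 0 -.007 0;0 0 0 0;0 0 0 0",
)

```text
t: 12.0
eef_pos: [514.2, 322.3, 112.1]
tcp_rot: [3.141, 0.0, 3.108]
ft_force: [1.4, -0.2, 7.0]
opening: 0.146
grip_force: 30.0
```

Call:
drive_tool(
  deltas="0 0 -.005 0;0 0 0 0;0 0 0 0",
)

```text
t: 12.25
eef_pos: [514.2, 322.3, 112.1]
tcp_rot: [3.141, 0.001, 3.108]
ft_force: [1.2, -0.7, 11.7]
opening: 0.143
grip_force: 30.0
```

The flange has met the plate: z stopped at 112.1 mm, as predicted, and the push rose steeply. I'll release, rise, and check.

Call:
drive_tool(
  deltas="0 0 0 0;0 0 0 0;0 0 0 0;0 0 0 0;0 0 0 0;0 0 0 0",
  gripper=0.5,
)

```text
t: 12.75
eef_pos: [514.0, 322.2, 111.0]
tcp_rot: [-3.141, -0.0, 3.108]
ft_force: [0.6, -0.2, -0.1]
opening: 0.486
grip_force: 0.0
```

Call:
drive_tool(
  deltas="0 0 .1 0;0 0 .2 0;0 0 .3 0;0 0 .3 0;0 0 .2 0;0 0 0 0",
)

```text
t: 13.25
eef_pos: [515.3, 323.0, 226.5]
tcp_rot: [3.138, 0.006, 3.108]
ft_force: [-1.2, -0.6, 0.6]
opening: 0.5
grip_force: 0.0
```

```bash
python3 - <<'E'
from h import *
p,d=snap('scene'); t,dt=snap('top'); print(env.state()['eef_pos'])
a=cv2.resize(p[190:275,220:320],(500,425),interpolation=cv2.INTER_CUBIC); b=cv2.resize(t[225:285,225:285],(300,300),interpolation=cv2.INTER_CUBIC)
im=np.zeros((425,800,3),np.uint8); im[:,:500]=a; im[:300,500:]=b
cv2.imwrite('pics/s3.png',im[:,:,::-1])
E
```

```text
[514.10368625 322.33120066 222.30034087]
```

View pics/s3.png

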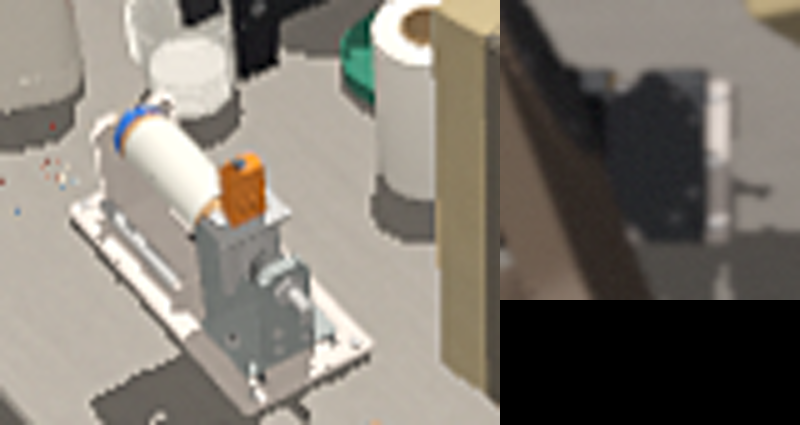

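Key is home: its flange lies flat on the plate at crop (255,215) and the collar is pushed out to (275,275), so the pin is drawn. Next I turn 90° and go over the core, with the grip at about (516.5, 390).

Call:
drive_tool(
  deltas=".006 .169 0 -.0385;.006 .169 0 -.0385;.006 .169 0 -.0385;.006 .169 0 -.0385;0 0 0 -.0385;0 0 0 -.0385;0 0 0 -.0385;0 0 0 -.0385;0 0 0 -.0385;0 0 0 -.0385",
  gripper=0.25,
)

```text
t: 14.18
eef_pos: [516.0, 389.7, 219.8]
tcp_rot: [-3.139, 0.001, 1.892]
ft_force: [-0.2, 0.1, 0.6]
opening: 0.749
grip_force: 0.0
```

Call:
drive_tool(
  deltas="0 0 0 -.0385;0 0 0 -.0385;0 0 -.2 -.038;0 0 -.25 0;0 0 -.25 0;0 0 -.1 0;0 0 0 0;0 0 0 0",
)

```text
t: 14.85
eef_pos: [516.5, 389.9, 141.0]
tcp_rot: [-3.141, 0.001, 1.537]
ft_force: [-0.5, 0.0, 1.1]
opening: 0.749
grip_force: 0.0
```

```bash
python3 - <<'E'
from h import *
p,d=snap('scene'); s=env.state(); print(s['eef_pos'],s['tcp_rot'])
cv2.imwrite('pics/s4.png',cv2.resize(p[175:275,210:320],(660,600),interpolation=cv2.INTER_CUBIC)[:,:,::-1])
t,dt=load('top'); C=cloud('top',dt)
t0=np.load('/tmp/top.npz')
E
```

```text
[516.82543395 390.11389347 141.94879861] [ 3.14107622e+00 -2.85059736e-04  1.53717522e+00]
```

View pics/s4.png

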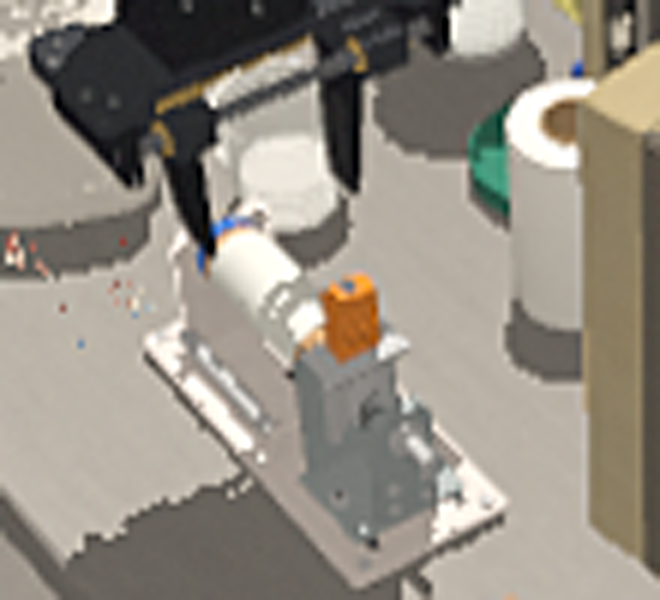

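The fingers straddle the core (crop (250,260)), and the handle, spare roll and cups are clear. Descend and grip gently.

Call:
drive_tool(
  deltas="0 0 -.2 0;0 0 -.2 0;0 0 -.2 0;0 0 -.1 0;0 0 -.05 0;0 0 0 0",
)

```text
t: 15.4
eef_pos: [516.6, 390.0, 66.3]
tcp_rot: [-3.142, 0.0, 1.537]
ft_force: [-0.4, -0.3, -0.3]
opening: 0.753
grip_force: 0.0
```

Call:
drive_tool(
  deltas="0 0 0 0;0 0 0 0;0 0 0 0;0 0 0 0;0 0 0 0;0 0 0 0;0 0 0 0;0 0 0 0",
  gripper=1,
)

```text
t: 16.07
eef_pos: [516.2, 389.9, 66.5]
tcp_rot: [-3.141, 0.0, 1.537]
ft_force: [-3.4, 0.1, 5.4]
opening: 0.36
grip_force: 29.9
```

Call:
drive_tool(
  deltas="0 0 .01 0;0 0 .02 0;0 0 .03 0;0 0 .05 0;0 0 .05 0;0 0 .1 0;0 0 .1 0;0 0 .15 0;0 0 .15 0;0 0 .1 0",
)

```text
t: 16.9
eef_pos: [517.0, 390.1, 144.7]
tcp_rot: [3.14, -0.001, 1.537]
ft_force: [0.6, 0.3, -1.0]
opening: 0.363
grip_force: 29.8
```

Call:
drive_tool(
  deltas="0 0 .15 0;0 0 .15 0;0 0 .1 0;0 0 .05 0;0 0 0 0;0 0 0 0",
)

```text
t: 17.4
eef_pos: [516.3, 389.8, 187.0]
tcp_rot: [-3.141, 0.0, 1.537]
ft_force: [-0.1, 0.6, -1.5]
opening: 0.363
grip_force: 29.8
```

```bash
python3 - <<'E'
from h import *
p,d=snap('scene'); s=env.state(); print(s['eef_pos'],s['tcp_rot'],s['opening'],s['ft_force'])
cv2.imwrite('pics/s5.png',cv2.resize(p[165:375,205:415],(600,600),interpolation=cv2.INTER_CUBIC)[:,:,::-1])
E
```

```text
[516.26029741 389.69397832 186.57499834] [-3.14084485e+00  6.03820667e-04  1.53704102e+00] 0.3626873213262279 [ 0.75676755  0.29591477 -0.00926638]
```

View pics/s5.png

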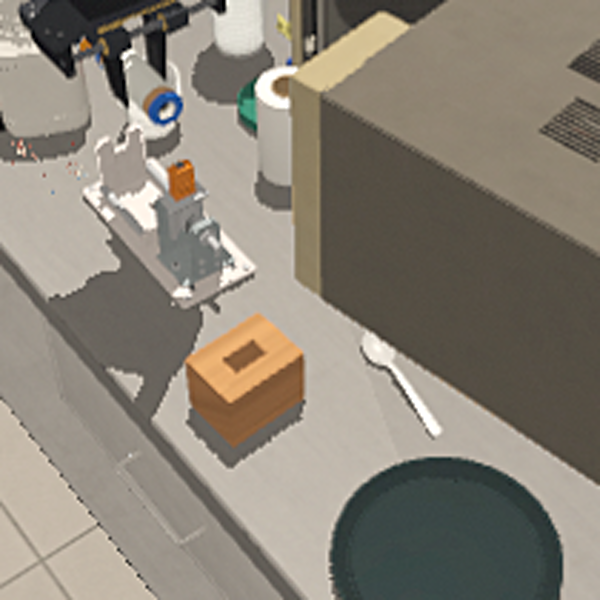

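The core hangs level in the jaws at crop (150,100) with its bore visible, and the key still stands home. The block is at (245,380) and the tray at (445,550). I'll carry the core round the near side of the oven, turning it so the gripper body lies along y.

Call:
drive_tool(
  deltas="-.058 -.146 0 .0385;-.058 -.146 0 .0385;-.058 -.146 0 .0385;-.058 -.146 0 .0385;-.058 -.146 0 .0385;-.058 -.146 0 .0385;-.058 -.146 0 .0385;-.058 -.146 0 .0385;-.058 -.146 0 .0385;-.058 -.146 0 .0385",
)

```text
t: 18.28
eef_pos: [457.9, 243.1, 186.5]
tcp_rot: [-3.141, -0.001, 2.753]
ft_force: [0.1, 0.2, -0.4]
opening: 0.362
grip_force: 29.8
```

Call:
drive_tool(
  deltas="-.058 -.146 0 .0385;-.058 -.146 0 .0385;-.058 -.146 0 .038;.025 -.2 0 0;.045 -.3 0 0;.05 -.33 0 0;.05 -.33 0 0;.05 -.33 0 0;.05 -.33 0 0;.05 -.33 0 0",
)

```text
t: 19.12
eef_pos: [472.8, -16.5, 186.6]
tcp_rot: [3.141, -0.001, 3.108]
ft_force: [0.6, 0.8, -0.7]
opening: 0.364
grip_force: 29.8
```

Call:
drive_tool(
  deltas=".05 -.33 0 0;.05 -.3 0 0;.03 -.2 0 0;0 0 -.1 0;0 0 -.2 0;0 0 -.2 0;0 0 0 0;0 0 0 0",
)

```text
t: 19.78
eef_pos: [485.6, -97.7, 136.5]
tcp_rot: [3.141, -0.003, 3.108]
ft_force: [0.7, -0.1, -0.3]
opening: 0.361
grip_force: 29.8
```

Call:
drive_tool(
  deltas="0 0 -.25 0;0 0 -.25 0;0 0 -.25 0;0 0 -.15 0;0 0 -.08 0;0 0 -.04 0;0 0 0 0;0 0 0 0",
)

```text
t: 20.45
eef_pos: [486.6, -98.0, 36.2]
tcp_rot: [-3.141, 0.001, 3.108]
ft_force: [0.3, -0.6, -1.3]
opening: 0.363
grip_force: 29.8
```

Call:
drive_tool(
  deltas="0 0 -.01 0;0 0 -.01 0;0 0 -.01 0;0 0 -.01 0;0 0 0 0;0 0 0 0",
)

```text
t: 20.95
eef_pos: [486.1, -97.9, 31.3]
tcp_rot: [3.142, 0.0, 3.108]
ft_force: [-0.4, 0.1, -1.6]
opening: 0.363
grip_force: 29.8
```

Call:
drive_tool(
  deltas="0 0 -.01 0;0 0 -.007 0;0 0 0 0;0 0 0 0",
)

```text
t: 21.28
eef_pos: [486.0, -97.9, 29.5]
tcp_rot: [3.141, -0.0, 3.108]
ft_force: [0.1, -0.3, -0.7]
opening: 0.365
grip_force: 29.8
```

Call:
drive_tool(
  deltas="0 0 -.01 0;0 0 0 0;0 0 -.01 0;0 0 0 0;0 0 0 0",
)

```text
t: 21.7
eef_pos: [486.1, -97.9, 27.6]
tcp_rot: [3.142, 0.0, 3.108]
ft_force: [0.6, -0.2, -0.9]
opening: 0.361
grip_force: 29.8
```

Call:
drive_tool(
  deltas="0 0 -.01 0;0 0 0 0;0 0 0 0",
)

```text
t: 21.95
eef_pos: [486.2, -97.9, 27.2]
tcp_rot: [-3.141, 0.001, 3.108]
ft_force: [-2.4, 1.6, 10.9]
opening: 0.361
grip_force: 29.8
```

Call:
drive_tool(
  deltas="0 0 0 0;0 0 0 0;0 0 0 0;0 0 0 0;0 0 0 0;0 0 0 0",
  gripper=0.5,
)

```text
t: 22.45
eef_pos: [486.0, -97.9, 26.5]
tcp_rot: [3.141, -0.0, 3.108]
ft_force: [0.3, 0.1, 0.0]
opening: 0.499
grip_force: 0.0
```

Call:
drive_tool(
  deltas="0 0 0 0;0 0 .05 0;0 0 .1 0;0 0 .2 0;0 0 .3 0;0 0 .3 0;-.1 0 .3 0;-.3 0 .2 0;0 0 0 0;0 0 0 0",
)

```text
t: 23.28
eef_pos: [445.8, -97.9, 173.4]
tcp_rot: [-3.141, 0.003, 3.107]
ft_force: [0.1, -0.6, 0.1]
opening: 0.498
grip_force: 0.0
```

```bash
python3 - <<'E'
from h import *
p,d=snap('scene'); print(env.state()['eef_pos'],env.state()['t'])
cv2.imwrite('pics/s6.png',cv2.resize(p[190:430,210:450],(600,600),interpolation=cv2.INTER_CUBIC)[:,:,::-1])
E
```

```text
[446.26776511 -98.00592496 172.43925829] 23.3333
```

View pics/s6.png

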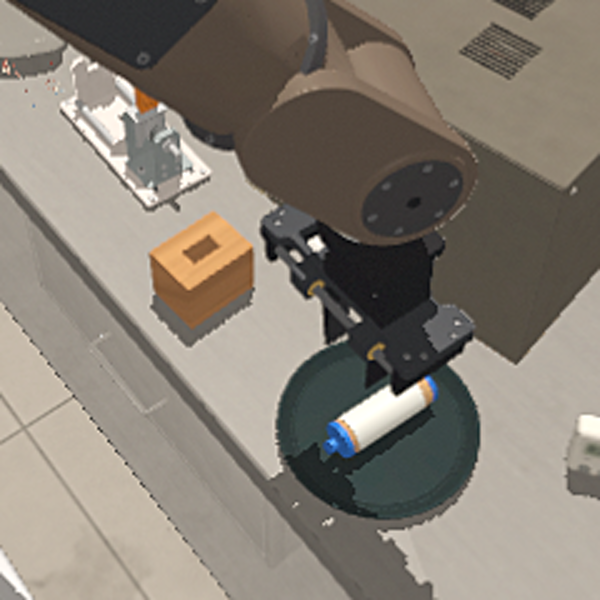

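The core lies in the middle of the tray at crop (383,418), clear of the jaws, and the key is still home at (145,100). I'll let it settle, then hand in.

Call:
drive_tool(
  deltas="0 0 0 0;0 0 0 0;0 0 0 0;0 0 0 0;0 0 0 0;0 0 0 0;0 0 0 0;0 0 0 0;0 0 0 0;0 0 0 0",
)

```text
t: 24.17
eef_pos: [446.1, -97.9, 171.6]
tcp_rot: [3.142, 0.0, 3.108]
ft_force: [0.5, -0.5, 0.7]
opening: 0.5
grip_force: 0.0
```

```bash
python3 - <<'E'
from h import *
p,d=snap('scene'); C=cloud('scene',d); z=C[...,2]
hsv=cv2.cvtColor(p,cv2.COLOR_RGB2HSV); m=np.zeros(z.shape,bool); m[330:400,325:400]=1
m&=(hsv[...,2]>120)&(z<60); print('core',C[m].mean(0).round(1),m.sum())
print(env.job_done())
E
```

```text
core [ 488.7 -111.8   23.1] 1017
the job is handed in; nothing more can be done
None
```

The job is handed in at about 24 s. In the last picture the key was still home on the end plate, holding the pin back. The core measured about 15 mm from the tray centre, and the robot was touching nothing. No verdict was returned.

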